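Index the refill bottle and open its safety cap

TASK

Get the spice bottle ready for refilling: slide its blue cradle along the board's channel until the red dot on the cradle's white tongue is right under the needle tip. Then press the white safety cap down, twist it counterclockwise (seen from above) while pressed, lift it straight off and finish while still holding it, level, 5 to 10 cm clear above the open bottle, with the dot still under the needle. Leave the caddy, pinch bowl and silicone lid alone.

Things in the scene. Friction and masses are not known exactly. Their poses are not given: they have to be found in the camera images.
- board: Fixed wooden spice board, 240 x 440 mm, top 40 mm above the counter. Origin: under its centre, on the counter. Its y axis runs along the channel, which is centred at x = -20 mm: two wooden rails with inward lips (tops 58 mm above the counter) keep the cradle from turning or lifting by more than about 3 mm; stop blocks close both ends.
- cradle: Sliding cradle with an amber bottle fixed in it, about 0.85 kg; slides along its y axis (the channel) with dry friction of several N. Origin: on the bottle's axis at the cradle's underside, on the board; z up. Blue block 74 mm wide, y = -95 to 45 mm, up to z = 30 mm. Bottle radius 32 mm to z = 80 mm, sloping to the neck at z = 93 mm. White tongue to x = 90 mm, top at z = 30 mm.
- post_top (a point): Centre of the top of the cradle's steel post, the handle to slide it by: 16 mm in diameter, standing 70 mm above the blue block, its top 100 mm above the cradle's underside, its axis 80 mm to the cradle's -y from the bottle's axis.
- dot (a point): Centre of the red dot (12 mm diameter) on the top of the cradle's white tongue, 70 mm to the cradle's +x from the bottle's axis.
- needle_tip (a point): Point of the fixed steel needle that points down, 4 mm above the level of the tongue. It hangs from a 9 mm brass arm (centre 94 mm above the counter) that comes from a C-clamp on the board's far (+x) edge; the upright stands 66 mm to the board's +x from the tip.
- mouth (a point): Centre of the rim of the bottle's neck, 126 mm above the cradle's underside (neck radius 12 mm, with two lugs along the cradle's x axis out to radius 19.5 mm).
- cap: Round white push-and-turn cap, 52 mm across, 34 mm tall, 40 g, red bar on top. Origin: centre of its underside, z up. Closed, its underside is 106 mm above the cradle's and its x axis is along the cradle's x. Press it down at least 6 mm (8.5 mm at most; 6 to 11 N), keep it pressed and turn it counterclockwise from above: past 60 and up to 120 degrees it is free and lifts off. Clockwise is blocked.
- cap_top (a point): Centre of the top of the cap, 34 mm above its underside.
- seal (a joint): Travel (m) of the sprung rubber seal in the bottle's neck, which pushes the cap up: 0 when the cap is closed, grows as the cap is pressed down (stop at 0.0085), -0.003 when the cap is off.
- caddy: Bystander: red caddy, 150 x 260 mm and 70 mm high, carry handle to 221 mm, four glass shakers in it. Origin: centre of its underside; its long side and the handle run along its y axis.
- bowl: Bystander: white ceramic pinch bowl, 80 mm across, 35 mm high. Origin: centre of its underside.
- silicone_lid: Bystander: orange silicone lid, 100 mm across with a 20 mm knob, 22 mm high. Origin: centre of its underside.
There are look-alikes about, which are no part of the job. What is shaped like the cap but turquoise is not meant. There is more than one size of the cradle; the job needs the smaller.

How it is judged:
By the outcome, as a careful person would: the job done as asked, in the order asked, and still so for the second after the job is handed in, while the arm keeps its last pose, push and grip.
It also fails if it takes over 51 s, if anything falls off the work surface, if the arm or the gripper's body presses on something with over 40 N, if the wrist force passes 120 N, or if a joint passes its speed limit or range.

ROBOT

A 7-joint arm with a two-finger parallel gripper is mounted at the origin on the work surface. World frame = base frame: x ahead of the robot, y to its left, z up, the work surface at z = 0. Lengths are in m, angles in rad, forces in N, time in s.
With the tool pointing down it reaches from about 0.4 to 0.9 m from the base axis. Payload 5.6 kg.
Tool frame: the origin (TCP) lies at the very end of the fingers, on their centre line; the grasp point (between the pads) lies bot.pinch_z behind it (bot.pinch_z is the distance from the TCP to the grasp point, in m); x points along the fingers, y is the direction in which the jaws open and shut, and the axes are right-handed (so a half turn about x gives the same grasp; the last joint's range is limited). The gripper opens to 92 mm and grips with 3 to 60 N. Pads are 20 mm wide; open, the fingers measure 128 mm over their backs; the gripper's body (75 mm by 189 mm) begins 69 mm behind the grasp point.
Start: joints at [1.171, 0.468, -0.012, 1.603, 0.006, 1.071, -0.056], TCP at [0.227, -0.609, 0.215] pointing down, gripper open.
Joint ranges: [-2.53, 2.53], [-0.31, 2.02], [-1.57, 1.55], [0.28, 2.44], [-1.29, 4.43], [0.15, 1.84], [-2.92, 2.92]. Speed limits (rad/s): [2.57, 2.57, 3.14, 3.14, 3.14, 3.14, 3.14].

INTERFACE

Orientations are given as a unit quaternion [w, x, y, z].
In Python, from rig import bot, vision, hand_in gives the robot as it stands.
- The arm moves only by the tool send_rows, never from a script. Its argument "rows" is a list of rows, each a list of 7 numbers: the gripper's target within -1 to 1 (shut at 1, half-way at 0, fully open at -1), then the shift along the tool's x, y, z each as a share of 0.6 m, from -1 to 1, then the turn, a rotation vector about the tool's x, y, z each as a share of 45 degrees, from -1 to 1. In form: [[fingers, tx, ty, tz, wx, wy, wz], ...]. A call has exactly 5 rows; each row shifts and turns the pose as measured when the row begins, along the tool's axes as they then stand; what a row does not reach is not made up. A row lasts 1/8 s, in which the tool goes at most 62.5 mm and 10.7 degrees, less where a joint would pass 70% of its speed; a pose out of reach is approached as far as the arm can. A call with a number of a shift or a turn outside -1 to 1 is refused whole. A call with a gripper value outside its range is refused whole. The fingers move at their own pace and stop on an object; "grip_force" is the grip in N (left out, the last holds). Time passes only in rows, so rows that do not move let the fingers close, or fill a call up. It gives the time, the measured TCP pose, the force and the opening at its end, in the units of the state.
- bot.read_state(): the state, without advancing time (a new reading comes with each control period).
- vision.read_camera(name): name is "side" or "top"; returns a dict with "image" (400x640x3 uint8, red, green, blue), "z_map" (400x640 float32, m along the optical axis (not along the pixel's ray), 0 where there is no reading), "fx", "fy", "cx", "cy" (pixels), "dist" ([k1, k2, p1, p2, k3] as OpenCV has them; the pictures are not rectified), "cam_to_world" (4x4, takes a point from camera to world coordinates). Camera axes: x right, y up, looking along -z (the intrinsics and any distortion apply to the point x, -y, -z); pixel columns grow to the right and rows downward; lengths in m; the calibration is good to about 2 mm. A picture is of the moment at which its call begins.
- hand_in(): hands the job in, once; it reports no verdict.
The state is a dict: "time_s": time; "q": joint angles; "joint_velocities": joint speeds; "tau": joint torques, N m; "eef_pos": TCP position; "tool_rot": TCP orientation; "ft_force": force on the tool from outside, world axes, zero at the start; "wrist_torque": the same for the moment, N m; "grip_width": finger opening in m.
Only numpy, scipy, OpenCV 4.12 (cv2) and the standard library are available. Lean on these libraries where they do the work, as an engineer would, in place of code of your own. Each camera call takes 0.05 s, during which the arm holds its last target. There are 200 camera calls.

## Working session

There is one attempt and no reset: what is moved stays moved. The work goes in short steps, Python scripts to look and compute and a tool call to move; the robot and the scene stay as the last step left them, time stands still between calls to the robot, and variables do not carry over. Pictures are saved under pics/ and viewed, about 8 in all and at most 12, crops included, and the job is handed in when it is done.

Besides the shell and the picture viewer there is one more tool, called after "Request:" as name([rows], argument=value, ...), one row to a line, values as JSON. send_rows: Moves the arm, as the interface text tells. Its arguments: {"type":"object","properties":{"rows":{"type":"array","items":{"type":"array","items":{"type":"number"}}},"grip_force":{"type":"number"}},"required":["rows"]}

```bash
ls; mkdir -p pics; cat > h.py <<'E'
import numpy as np, cv2, pickle
from rig import bot, vision, hand_in
def grab(n, save=None):
    c=vision.read_camera(n)
    if save: cv2.imwrite('pics/'+save, c['image'][:,:,::-1])
    return c
def ray(c,px):
    K=np.array([[c['fx'],0,c['cx']],[0,c['fy'],c['cy']],[0,0,1]])
    u=cv2.undistortPoints(np.array(px,float).reshape(-1,1,2),K,np.array(c['dist'],float)).reshape(-1,2)
    T=np.array(c['cam_to_world']); d=np.c_[u[:,0],-u[:,1],-np.ones(len(u))]@T[:3,:3].T
    return T[:3,3],d
def onz(c,px,z):
    o,d=ray(c,px); z=np.broadcast_to(z,len(d)); return o+d*((z-o[2])/d[:,2])[:,None]
def depth(c,px):
    px=np.array(px,int).reshape(-1,2); o,d=ray(c,px); return o+d*c['z_map'][px[:,1],px[:,0]][:,None]
def proj(c,P):
    T=np.linalg.inv(np.array(c['cam_to_world'])); P=np.atleast_2d(P)@T[:3,:3].T+T[:3,3]
    K=np.array([[c['fx'],0,c['cx']],[0,c['fy'],c['cy']],[0,0,1]])
    return cv2.projectPoints(P*[1,-1,-1],np.zeros(3),np.zeros(3),K,np.array(c['dist'],float))[0].reshape(-1,2)
E
python3 - <<'E'
from h import *
np.set_printoptions(precision=4,suppress=True)
s=bot.read_state(); print(s, bot.pinch_z)
for n in('top','side'):
    c=grab(n,n+'0.png'); pickle.dump(c,open(n+'0.pkl','wb')); print(n,c['fx'],c['dist'],np.array(c['cam_to_world']))
E
```

```text
pics
{'time_s': 0.0, 'q': array([ 1.171 ,  0.4683, -0.0116,  1.6036,  0.006 ,  1.0714, -0.0563]), 'joint_velocities': array([ 0.0015,  0.0008, -0.0005, -0.0026,  0.0013,  0.0008, -0.0008]), 'tau': array([  0.0001, -52.0579,  -0.0123, -24.376 ,  -0.0566,   0.0172,
         0.0002]), 'eef_pos': array([ 0.2267, -0.6085,  0.2137]), 'tool_rot': array([-0.1248, -0.6957, -0.126 ,  0.696 ]), 'ft_force': array([-0.2465, -0.2487, -0.0092]), 'wrist_torque': array([-0.0208,  0.0165,  0.0001]), 'grip_width': 0.09200547349628106} 0.0187
top 361.50587865565745 [-0.0737  0.      0.      0.      0.    ] [[-0.0218  0.9859 -0.1658  0.3412]
 [-0.9997 -0.0235 -0.0086 -0.039 ]
 [-0.0124  0.1656  0.9861  1.1409]
 [ 0.      0.      0.      1.    ]]
side 392.1589769199139 [-0.0834  0.      0.      0.      0.    ] [[ 0.9568  0.2063 -0.2049  0.2512]
 [-0.29    0.6256 -0.7242 -0.8323]
 [-0.0212  0.7524  0.6584  0.8553]
 [ 0.      0.      0.      1.    ]]
```

View pics/top0.png

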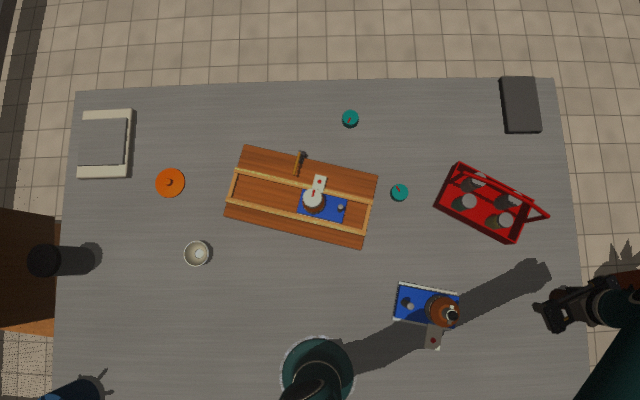

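View pics/side0.png

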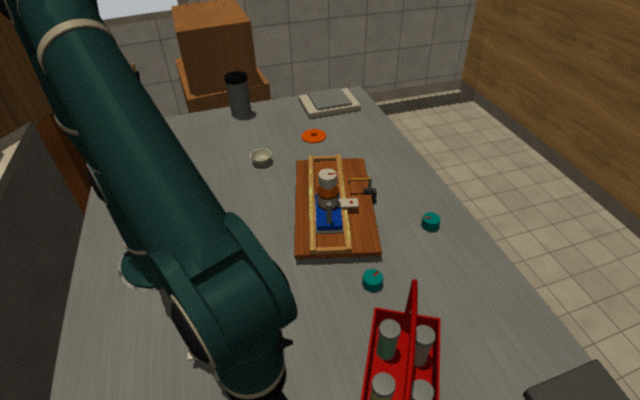

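The top picture shows these candidates:
- **Cradle:** the blue one in the channel at (322,207), with a white cap and its post at (341,208). The bigger one at (427,303) lies loose on the counter.
- **Cap:** the white one at (313,198). The turquoise ones at (350,118) and (400,192) are look-alikes.

The needle arm is near (299,160). I choose the cradle in the channel and the white cap, and check them in a crop.

```bash
python3 - <<'E'
from h import *
np.set_printoptions(precision=4,suppress=True)
t=pickle.load(open('top0.pkl','rb'));s=pickle.load(open('side0.pkl','rb'))
a=cv2.resize(t['image'][135:255,215:385],None,fx=4,fy=4,interpolation=cv2.INTER_CUBIC)[:,:,::-1]
b=cv2.resize(s['image'][150:260,290:385],None,fx=4,fy=4,interpolation=cv2.INTER_CUBIC)[:,:,::-1]
cv2.imwrite('pics/c_top.png',a);cv2.imwrite('pics/c_side.png',b)
# red dots
for n,c in(('top',t),('side',s)):
    h=cv2.cvtColor(c['image'],cv2.COLOR_RGB2HSV)
    m=(((h[...,0]<6)|(h[...,0]>172))&(h[...,1]>130)&(h[...,2]>90)).astype(np.uint8)
    k,_,st,ce=cv2.connectedComponentsWithStats(m)
    print(n,[(st[i][4],ce[i].round(1)) for i in range(1,k) if 2<st[i][4]<100])
    P=depth(c,np.stack(np.meshgrid(np.arange(640),np.arange(400)),-1).reshape(-1,2)).reshape(400,640,3)
    v=c['z_map']>0
    # white cap top
    w=(h[...,1]<60)&(h[...,2]>140)&v&(abs(P[...,2]-.18)<.006)
    print('cap',w.sum(),P[w].mean(0) if w.any() else '', np.argwhere(w).mean(0)[::-1])
    # board top
    bm=(abs(P[...,2]-.04)<.006)&(abs(P[...,0]-.6)<.3)&(abs(P[...,1])<.4)&v
    k,l,st,ce=cv2.connectedComponentsWithStats(bm.astype(np.uint8)); i=1+np.argmax(st[1:,4])
    print(n,'board',st[i],cv2.minAreaRect(P[l==i][:,:2].astype(np.float32)))
E
```

```text
top [(np.int32(7), array([348.7, 119.7])), (np.int32(96), array([460.9, 168.9])), (np.int32(9), array([319., 181.])), (np.int32(8), array([397.4, 188.1])), (np.int32(10), array([313. , 192.5])), (np.int32(71), array([514.6, 208.9])), (np.int32(12), array([513.4, 218.3]))]
cap 247 [ 0.5085 -0.0005  0.1808] [311.6032 197.4008]
top board [ 238  144  140   56 3184] ((0.6180450320243835, 0.01860196888446808), (0.4383701980113983, 0.08121450990438461), 74.78390502929688)
side [(np.int32(4), array([351. , 201.8])), (np.int32(4), array([426.5, 217. ])), (np.int32(7), array([375.3, 273.3])), (np.int32(35), array([430.8, 351.4]))]
cap 261 [-0.0377  0.9719  0.1816] [153.954   99.5402]
side board [ 294  158   88   99 3809] ((0.549641489982605, 0.03414665162563324), (0.44255319237709045, 0.25727197527885437), 74.85751342773438)
```

View pics/c_top.png

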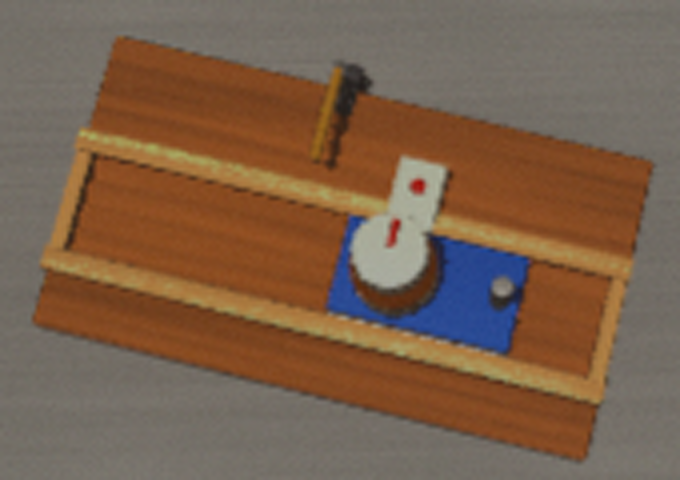

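View pics/c_side.png

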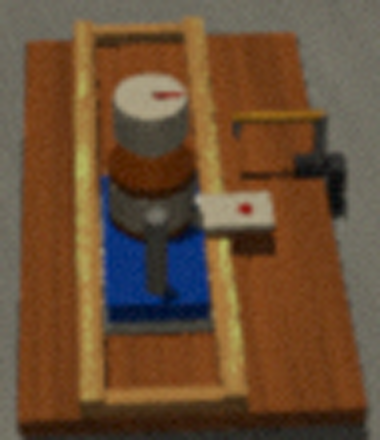

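The crops confirm it: white cap with a red bar on the cradle in the channel. In full-picture pixels:

| | top view | side view |
|---|---|---|
| dot | (319,181) | (351,202) |
| post top | (340,207) | (329,203.5) |
| brass arm's free end | (294.5,175) | about (349,180) |

In the top view the board's corners are clear. The needle hangs below the arm's end.

```bash
python3 - <<'E'
from h import *
np.set_printoptions(precision=4,suppress=True)
t=pickle.load(open('top0.pkl','rb'));s=pickle.load(open('side0.pkl','rb'))
T=lambda l:(np.array(l,float)-1.5)/4+[215,135]
S=lambda l:(np.array(l,float)-1.5)/4+[290,150]
ct=onz(t,T([(118,37),(652,160),(583,461),(33,324)]),.04); cs=onz(s,S([(27,38),(300,33),(367,425),(20,430)]),.04)
print(ct[:,:2]);print(cs[:,:2]);
for c in(ct,cs): print('ctr',c.mean(0), cv2.minAreaRect(c[:,:2].astype(np.float32)))
print('dot',onz(t,[(319,181)],.07),onz(s,[(351,201.8)],.07))
print('post',onz(t,T([(502,288)]),.14),onz(s,S([(157,215)]),.14))
print('captop',onz(t,T([(389,251)]),.18),onz(s,S([(150,97)]),.18))
print('cap cam depth',depth(t,T([(380,260)]).astype(int)),depth(s,S([(145,100)]).astype(int)))
print('arm end/base',onz(t,T([(316,160),(338,68)]),.0985),'side',onz(s,S([(233,120),(325,118)]),.094))
print('tip side cand',onz(s,S([(237,134)]),.074))
# blobs brass
for c,n in((t,'top'),(s,'side')):
    h=cv2.cvtColor(c['image'],cv2.COLOR_RGB2HSV)
    r=(slice(148,180),slice(285,310)) if n=='top' else (slice(172,200),slice(344,380))
    print(n);print('\n'.join(' '.join('%02x%02x%02x'%tuple(p) for p in row) for row in (c['image'][166:180,289:303] if n=='top' else c['image'][176:190,344:360])))
E
```

```text
[[ 0.7118  0.2182]
 [ 0.6003 -0.2023]
 [ 0.3687 -0.1394]
 [ 0.4824  0.2809]]
[[ 0.4854  0.2832]
 [ 0.7176  0.2135]
 [ 0.5927 -0.2198]
 [ 0.3694 -0.1519]]
ctr [0.5408 0.0393 0.04  ] ((0.541344165802002, 0.039296701550483704), (0.43558427691459656, 0.24000313878059387), 74.85741424560547)
ctr [0.5413 0.0312 0.04  ] ((0.5390570163726807, 0.031701430678367615), (0.4535757899284363, 0.24247241020202637), 73.92247009277344)
dot [[ 0.5777 -0.0193  0.07  ]] [[ 0.5781 -0.0211  0.07  ]]
post [[ 0.4875 -0.0782  0.14  ]] [[ 0.4898 -0.0807  0.14  ]]
captop [[ 0.5087 -0.0012  0.18  ]] [[ 0.5095 -0.0043  0.18  ]]
cap cam depth [[0.5042 0.0066 0.1811]] [[ 0.5034 -0.004   0.1808]]
arm end/base [[0.5926 0.055  0.0985]
 [0.663  0.038  0.0985]] side [[0.5946 0.0534 0.094 ]
 [0.663  0.0333 0.094 ]]
tip side cand [[0.6006 0.0591 0.074 ]]
top
824823 814620 824725 804723 7e4821 87551c 96661c 84581d 693f19 4f2e19 41291a 402716 3f2718 693c21
854b1f 844921 854922 7f441e 78441e 87571d 8d5d1a 754d19 774521 5c321b 3e2416 402717 4d2f1a 734122
854a1f 854a1f 864c24 84481f 7a4620 916022 90611d 6d4519 76421c 61361c 41
[... 1976 characters left out ...]
 753914 723e1c 6d3a17 6e3718
86592c 804722 7e4416 7b461d 6b3c21 5a3620 73401d 7f441c 81451d 81441b 783c15 7a411e 79411a 723d17 6f3c16 713c18
825b2d 7d451e 7e4519 7d4117 7a411a 6f3c19 784019 7b4119 7d4417 7d4415 7e421e 7b3f17 794219 76431b 743b1a 6b3712
8d6730 824c20 834522 7c461b 7a4014 7e471d 79411c 7e451a 834820 80451b 7e4319 784017 7b451c 77441c 76431b 6b3c13
956d37 80491f 85491f 80441c 7e4319 79401c 754016 784116 80471e 82461d 7c4117 7a4216 78421b 773f1b 78411d 6f3614
916d3a 824c22 7f411a 7e461a 7f4417 793f18 783f19 763d13 83451c 81461e 7c451b 7d441a 7a401b 764018 743f1b 723d17
8e6a31 865026 82461d 82431b 7d4117 784319 743e15 794018 84471e 854a1d 82481b 7b431a 783d18 7a411a 764117 6f3914
```

```bash
cat >> h.py <<'E'
from scipy.spatial.transform import Rotation as R
YAW=np.deg2rad(-15.0); BX=np.array([np.cos(YAW),np.sin(YAW),0]); BY=np.array([-np.sin(YAW),np.cos(YAW),0])
def rot(s): q=s['tool_rot']; return R.from_quat([q[1],q[2],q[3],q[0]])
def goal(jaw):  # tool x down, y along the given horizontal dir
    x=np.array([0,0,-1.]); y=np.array(jaw,float); return R.from_matrix(np.c_[x,y,np.cross(x,y)])
def plan(pos,Rg,step=.06,ang=10.):
    """rows (tool-frame shares) from now to pos,Rg"""
    s=bot.read_state(); r0=rot(s); p0=np.array(s['eef_pos']); rv=(r0.inv()*Rg).as_rotvec()
    n=int(max(1,np.ceil(np.linalg.norm(pos-p0)/step),np.ceil(np.rad2deg(np.linalg.norm(rv))/ang)))
    print('n',n,'dpos',(pos-p0).round(4),'deg',np.rad2deg(rv).round(2))
    for i in range(n):
        r=r0*R.from_rotvec(rv*i/n); d=r.inv().apply((pos-p0)/n)/.6
        print([*d.round(4),*(rv/n/np.deg2rad(45)).round(3)])
E
python3 - <<'E'
from h import *
np.set_printoptions(precision=4,suppress=True)
t=pickle.load(open('top0.pkl','rb'));s=pickle.load(open('side0.pkl','rb'))
print('tip',onz(t,[(293.7,175.2)],.074),onz(s,[(348.8,184.8)],.074))
print('caddy',onz(t,[(460,165),(545,215),(510,240)],.1)[:,:2],'big cradle',onz(t,[(400,285),(452,315)],.1)[:,:2])
st=bot.read_state(); print(rot(st).as_matrix())
for sg in(1,-1): 
    print('jaw',sg); plan(np.array([.4885,-.0795,.32]),goal(sg*BX))
E
```

```text
tip [[0.5967 0.057  0.074 ]] [[0.5975 0.0514 0.074 ]]
caddy [[ 0.6102 -0.4419]
 [ 0.4532 -0.6872]
 [ 0.3831 -0.5717]] big cradle [[ 0.2658 -0.2423]
 [ 0.1784 -0.3851]]
[[-0.0007  0.3492 -0.9371]
 [ 0.0014 -0.9371 -0.3492]
 [-1.     -0.0016  0.0001]]
jaw 1
n 10 dpos [0.2618 0.5291 0.1062] deg [-54.56  -0.04   0.09]
[np.float64(-0.0176), np.float64(-0.0674), np.float64(-0.0717), np.float64(-0.121), np.float64(-0.0), np.float64(0.0)]
[np.float64(-0.0176), np.float64(-0.0603), np.float64(-0.0778), np.float64(-0.121), np.float64(-0.0), np.float64(0.0)]
[np.float64(-0.0176), np.float64(-0.0526), np.float64(-0.0831), np.float64(-0.121), np.float64(-0.0), np.float64(0.0)]
[np.float64(-0.0177), np.float64(-0.0445), np.float64(-0.0878), np.float64(-0.121), np.float64(-0.0), np.float64(0.0)]
[np.float64(-0.0177), np.float64(-0.0359), np.float64(-0.0916), np.float64(-0.121), np.float64(-0.0), np.float64(0.0)]
[np.float64(-0.0177), np.float64(-0.0271), np.float64(-0.0946), np.float64(-0.121), np.float64(-0.0), np.float64(0.0)]
[np.float64(-0.0177), np.float64(-0.0179), np.float64(-0.0967), np.flo
[... 1281 characters left out ...]
.0)]
[np.float64(-0.0136), np.float64(-0.0708), np.float64(0.0269), np.float64(0.214), np.float64(0.0), np.float64(0.0)]
[np.float64(-0.0136), np.float64(-0.0653), np.float64(0.0383), np.float64(0.214), np.float64(0.0), np.float64(0.0)]
[np.float64(-0.0136), np.float64(-0.0579), np.float64(0.0487), np.float64(0.214), np.float64(0.0), np.float64(0.0)]
[np.float64(-0.0136), np.float64(-0.0489), np.float64(0.0578), np.float64(0.214), np.float64(0.0), np.float64(0.0)]
[np.float64(-0.0136), np.float64(-0.0385), np.float64(0.0651), np.float64(0.214), np.float64(0.0), np.float64(0.0)]
[np.float64(-0.0136), np.float64(-0.0271), np.float64(0.0707), np.float64(0.214), np.float64(0.0), np.float64(0.0)]
```

Request:
send_rows([
  [-1, -0.09, 0, 0, -0.1, 0, 0],
  [-1, -0.09, -0.03, -0.03, -0.12, 0, 0],
  [-1, 0, -0.06, -0.08, -0.12, 0, 0],
  [-1, 0, -0.055, -0.085, -0.12, 0, 0],
  [-1, 0, -0.045, -0.09, -0.12, 0, 0],
], grip_force=30)

```text
time_s: 0.72
eef_pos: [0.3016, -0.4144, 0.3221]
tool_rot: [-0.279, -0.648, -0.284, 0.649]
ft_force: [0.6, -0.3, 0.1]
grip_width: 0.0918
```

Request:
send_rows([
  [-1, 0, -0.035, -0.09, -0.12, 0, 0],
  [-1, 0, -0.027, -0.095, -0.12, 0, 0],
  [-1, 0, -0.018, -0.097, -0.12, 0, 0],
  [-1, 0, -0.01, -0.097, -0.12, 0, 0],
  [-1, 0, 0, -0.097, -0.12, 0, 0],
])

```text
time_s: 1.35
eef_pos: [0.4092, -0.1311, 0.3228]
tool_rot: [-0.427, -0.562, -0.431, 0.562]
ft_force: [1.6, -0.7, -0.9]
grip_width: 0.092
```

```bash
python3 - <<'E'
from h import *
print(bot.read_state()['q'].round(3))
plan(np.array([.4885,-.0795,.22]),goal(BX))
E
```

```text
[ 7.350e-01  1.000e-02 -4.960e-01  1.939e+00  1.000e-03  1.198e+00
 -2.700e-02]
n 3 dpos [ 0.0793  0.0516 -0.1028] deg [-0.23 -0.19  0.27]
[np.float64(0.0571), np.float64(0.0353), np.float64(-0.0391), np.float64(-0.002), np.float64(-0.001), np.float64(0.002)]
[np.float64(0.0571), np.float64(0.0352), np.float64(-0.0391), np.float64(-0.002), np.float64(-0.001), np.float64(0.002)]
[np.float64(0.0571), np.float64(0.0352), np.float64(-0.0391), np.float64(-0.002), np.float64(-0.001), np.float64(0.002)]
```

Request:
send_rows([
  [-1, 0.02, 0.045, -0.05, 0, 0, 0],
  [-1, 0.05, 0.045, -0.05, 0, 0, 0],
  [-1, 0.06, 0.02, -0.02, 0, 0, 0],
  [-1, 0.02, 0, 0, 0, 0, 0],
  [-1, 0, 0, 0, 0, 0, 0],
])

```text
time_s: 1.98
eef_pos: [0.4939, -0.0723, 0.2312]
tool_rot: [0.43, 0.56, 0.433, -0.56]
ft_force: [0.2, -0.2, 0.4]
grip_width: 0.0919
```

```bash
python3 - <<'E'
from h import *
print(bot.read_state()['q'].round(3))
plan(np.array([.4885,-.0795,.105]),goal(BX))
E
```

```text
[ 0.574  0.253 -0.569  1.916  0.155  1.019 -0.32 ]
n 3 dpos [-0.0054 -0.0072 -0.1262] deg [ 0.27 -0.16  0.17]
[np.float64(0.0701), np.float64(-0.0017), np.float64(0.0048), np.float64(0.002), np.float64(-0.001), np.float64(0.001)]
[np.float64(0.0701), np.float64(-0.0017), np.float64(0.0047), np.float64(0.002), np.float64(-0.001), np.float64(0.001)]
[np.float64(0.0701), np.float64(-0.0018), np.float64(0.0047), np.float64(0.002), np.float64(-0.001), np.float64(0.001)]
```

Request:
send_rows([
  [-1, 0.04, -0.005, 0.014, 0, 0, 0],
  [-1, 0.06, 0, 0, 0, 0, 0],
  [-1, 0.06, 0, 0, 0, 0, 0],
  [-1, 0.04, 0, 0, 0, 0, 0],
  [-1, 0, 0, 0, 0, 0, 0],
])

```text
time_s: 2.6
eef_pos: [0.4911, -0.0864, 0.1161]
tool_rot: [0.432, 0.564, 0.426, -0.56]
ft_force: [0.1, 0.1, 0.0]
grip_width: 0.0917
```

```bash
python3 - <<'E'
from h import *
print(bot.read_state()['q'].round(3),bot.read_state()['ft_force'].round(1))
plan(np.array([.4885,-.0795,.105]),goal(BX))
E
```

```text
[ 0.528  0.403 -0.507  2.031  0.284  0.764 -0.416] [0.1 0.1 0. ]
n 1 dpos [-0.0026  0.0069 -0.0111] deg [-0.24  0.1  -0.58]
[np.float64(0.0183), np.float64(-0.0075), np.float64(-0.01), np.float64(-0.005), np.float64(0.002), np.float64(-0.013)]
```

Request:
send_rows([
  [-1, 0.018, -0.007, -0.01, 0, 0, -0.012],
  [-1, 0, 0, 0, 0, 0, 0],
  [0.6, 0, 0, 0, 0, 0, 0],
  [1, 0, 0, 0, 0, 0, 0],
  [1, 0, 0, 0, 0, 0, 0],
], grip_force=30)

```text
time_s: 3.22
eef_pos: [0.4913, -0.0805, 0.1092]
tool_rot: [0.432, 0.563, 0.426, -0.561]
ft_force: [-0.2, -0.6, -0.8]
grip_width: 0.0639
```

Request:
send_rows([
  [1, 0, 0, 0, 0, 0, 0],
  [1, 0, 0, 0, 0, 0, 0],
  [1, 0, 0, 0, 0, 0, 0],
  [1, 0, 0, 0, 0, 0, 0],
  [1, 0, 0, 0, 0, 0, 0],
])

```text
time_s: 3.85
eef_pos: [0.4902, -0.0805, 0.1091]
tool_rot: [0.431, 0.563, 0.427, -0.562]
ft_force: [-1.9, -0.1, 3.4]
grip_width: 0.0153
```

```bash
python3 - <<'E'
from h import *
s=bot.read_state();p=np.array(s['eef_pos']);print(s['q'].round(3),s['ft_force'].round(1),s['grip_width'])
plan(p+.03*BY,goal(BX),step=.006)
E
```

```text
[ 0.512  0.414 -0.503  2.036  0.293  0.755 -0.438] [-1.9 -0.1  3.4] 0.015291246362418225
n 5 dpos [0.0078 0.029  0.    ] deg [-0.35  0.18 -0.31]
[np.float64(-0.0), np.float64(-0.0001), np.float64(-0.01), np.float64(-0.002), np.float64(0.001), np.float64(-0.001)]
[np.float64(-0.0), np.float64(-0.0), np.float64(-0.01), np.float64(-0.002), np.float64(0.001), np.float64(-0.001)]
[np.float64(-0.0), np.float64(-0.0), np.float64(-0.01), np.float64(-0.002), np.float64(0.001), np.float64(-0.001)]
[np.float64(-0.0), np.float64(-0.0), np.float64(-0.01), np.float64(-0.002), np.float64(0.001), np.float64(-0.001)]
[np.float64(-0.0), np.float64(-0.0), np.float64(-0.01), np.float64(-0.002), np.float64(0.001), np.float64(-0.001)]
```

The post is held (15.3 mm opening). Now sliding along +y of the board.

Request:
send_rows([
  [1, 0, 0, -0.015, 0, 0, 0],
  [1, 0, 0, -0.02, 0, 0, 0],
  [1, 0, 0, -0.02, 0, 0, 0],
  [1, 0, 0, -0.02, 0, 0, 0],
  [1, 0, 0, -0.02, 0, 0, 0],
])

```text
time_s: 4.47
eef_pos: [0.5007, -0.0417, 0.1091]
tool_rot: [-0.431, -0.557, -0.419, 0.573]
ft_force: [-6.1, -9.2, 7.1]
grip_width: 0.0152
```

```bash
python3 - <<'E'
from h import *
s=bot.read_state();p=np.array(s['eef_pos']);print(s['ft_force'].round(1),s['grip_width'])
d=p-[.4902,-.0805,.1091]; print('along',d@BY,'x',d@BX)
t=grab('top');h=cv2.cvtColor(t['image'],cv2.COLOR_RGB2HSV)
m=(((h[...,0]<6)|(h[...,0]>172))&(h[...,1]>130)&(h[...,2]>90)).astype(np.uint8)
k,_,st,ce=cv2.connectedComponentsWithStats(m)
print([(st[i][4],ce[i].round(1),onz(t,[ce[i]],.07).round(4)) for i in range(1,k) if 2<st[i][4]<100 and ce[i][0]<340])
E
```

```text
[-6.1 -9.2  7.1] 0.0151765062260736
along 0.04019631286147309 x 5.9646679983120786e-05
[(np.int32(4), array([298.5, 190.5]), array([[0.5499, 0.0432, 0.07  ]]))]
```

Request:
send_rows([
  [1, 0, 0, -0.015, 0, 0, 0],
  [1, 0, 0, -0.015, 0, 0, 0],
  [1, 0, 0, -0.015, 0, 0, 0],
  [1, 0, 0, -0.01, 0, 0, 0],
  [1, 0, 0, 0, 0, 0, 0],
])

```text
time_s: 5.15
eef_pos: [0.5057, -0.0229, 0.1091]
tool_rot: [-0.431, -0.552, -0.413, 0.582]
ft_force: [-1.3, 3.8, -1.9]
grip_width: 0.0152
```

```bash
python3 - <<'E'
from h import *
s=bot.read_state();p=np.array(s['eef_pos']);print(s['ft_force'].round(1),s['grip_width'])
d=p-[.4902,-.0805,.1091]; print('along',d@BY,'x',d@BX); print(np.rad2deg((rot(s).inv()*goal(BX)).as_rotvec()))
t=grab('top');u=grab('side');pickle.dump((t,u),open('v1.pkl','wb'))
a=cv2.resize(t['image'][140:240,240:360],None,fx=4,fy=4,interpolation=cv2.INTER_CUBIC)
b=cv2.resize(u['image'][150:250,300:380],None,fx=4,fy=4,interpolation=cv2.INTER_CUBIC)
cv2.imwrite('pics/v1.png',np.hstack([a,b])[:,:,::-1])
E
```

```text
[-1.3  3.8 -1.9] 0.015151381098117362
along 0.05967663273962428 x 3.488959821849965e-05
[-1.67373177  2.83313291  0.37093083]
```

View pics/v1.png

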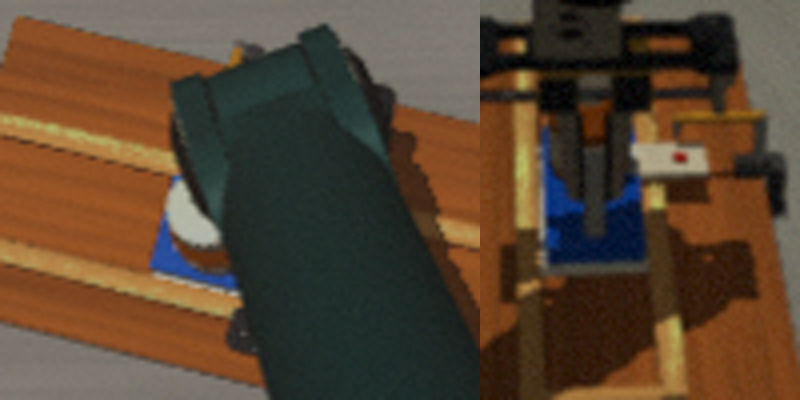

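The tongue's dot is at side (350,189.5); the needle hangs from the arm's end at side (349,184.8). A few millimetres of sliding remain. I measure both from the same view to cancel calibration bias.

```bash
python3 - <<'E'
from h import *
np.set_printoptions(precision=4,suppress=True)
t=pickle.load(open('top0.pkl','rb'));s=pickle.load(open('side0.pkl','rb'));u=pickle.load(open('v1.pkl','rb'))[1]
b=lambda P:np.c_[P@BX,P@BY]
def red(c,x0,x1,y0,y1):
    I=c['image'][y0:y1,x0:x1].astype(float); w=np.clip(I[...,0]-1.0*I[...,1]-20,0,None)*(I[...,1]<110)
    i,j=np.indices(w.shape); w=w*( (I[...,0]-I[...,2])>0); print((w>10).sum()); return [(j*w).sum()/w.sum()+x0,(i*w).sum()/w.sum()+y0]
# dots : print local R-G
for n,c,(x,y) in(('top0',t,(319,181)),('side0',s,(351,202)),('side1',u,(350,189))):
    I=c['image'].astype(int)[y-4:y+5,x-4:x+5]; d=I[...,0]-I[...,2]
    W=np.clip(I[...,0]-I[...,1]-25,0,None).astype(float); W[:1]=W[-1:]=0; W[:,:1]=W[:,-1:]=0
    i,j=np.indices(W.shape); p=[(W*j).sum()/W.sum()+x-4,(W*i).sum()/W.sum()+y-4]
    print(n,np.array(p),b(onz(c,[p],.07))); print((I[...,0]-I[...,1]))
# arm centre: contrast to wood by R-G?? brass: G-B high & ratio G/R
for n,c,sl in(('top',t,(slice(155,176),slice(288,306))),('side',s,(slice(174,184),slice(347,366)))):
    I=c['image'][sl].astype(float); r=I[...,1]/I[...,0]; r=np.clip(r-.58,0,None)
    i,j=np.indices(r.shape)
    if n=='top': a=[((r*j)[k].sum()/r[k].sum()+288,k+155) for k in range(0,20,2)]
    else: a=[(k+347,(r*i)[:,k].sum()/r[:,k].sum()+174) for k in range(3,17,2)]
    print(n,np.array(a).T.round(1)); print(b(onz(c,a,.094))[:,1])
for r in(183.5,184,184.5,185): print('side tip',r,b(onz(s,[(348.8,r)],.074)))
for r in(174.5,175,175.5): print('top tip',r,b(onz(t,[(293.6,r)],.074)),b(onz(t,[(293.6,r)],.08)))
E
```

```text
top0 [319.0715 181.0519] [[0.5629 0.1306]]
[[  2  -3  -3  -3  -1  -4  -3  -3  -2]
 [ -4  -3  -2  -4   2  -1  -3  -3  -3]
 [ -3  -2   4  14  36  22   2  -2  -2]
 [ -4  -4  25  90 130 101  23   0  -4]
 [ -2  -3  44 117 127 128  47   7  -2]
 [ -2  -5  21  85 113 108  21  -3  -2]
 [ -3  -2  -4  27  51  38   6  -3  -2]
 [ -2  -2  -2  -2  -4  -3  -5  -2  -2]
 [ -2  -2  -2   0  -3  -2  -2  -2  -1]]
side0 [350.8609 201.737 ] [[0.5635 0.1295]]
[[ 30  29  27  23  26  23  23  20  17]
 [ 10  13  10  10  13  12  11   8  10]
 [  9  10  15  24  36  21  11   6   9]
 [ 13  14  39  71  89  61  21  12   8]
 [  8  18  44  89 108  80  32  12  11]
 [ 11  12  24  39  51  46  23   9  10]
 [ 11  13  12  16  14  19   8  11   9]
 [  8   8   9  10   7  11  10  12   9]
 [  9   7  10   7   6   4  10   8   8]]
side1 [349.6028 188.766 ] [[0.5652 0.1897]]
[[ 42  38  35  34  36  33  34  34  32]
 [ 14  15  14  11   9  10  12  10   7]
 [ 13   7  19  21  21  14  11   6  11]
 [ 11  18  48  73  74  50  18  11   9]
 [  9  15  51 102 112  67  20  12   9]
 [ 11  10  21  43  47  31  11   8  10]
 [ 13   9  13  11  12  11  12  10  12]
 [ 10   8   7  11   9  10  10  11   7]
 [  9   9   6   9   7  12   7   7   8]]
top [[299.4 301.6 300.4 299.8 299.4 296.6 296.2 294.4 294.4 293.3]
 [155.  157.  159.  161.  163.  165.  167.  169.  171.  173. ]]
[0.2054 0.1975 0.1995 0.1998 0.1992 0.206  0.2055 0.2093 0.2076 0.2094]
side [[350.  352.  354.  356.  358.  360.  362. ]
 [179.4 178.9 178.8 178.7 178.8 178.7 178.9]]
[0.2059 0.2084 0.2083 0.2087 0.2075 0.2078 0.2066]
side tip 183.5 [[0.5644 0.2107]]
side tip 184 [[0.5642 0.2083]]
side tip 184.5 [[0.564  0.2058]]
side tip 185 [[0.5638 0.2034]]
top tip 174.5 [[0.5637 0.2103]] [[0.5624 0.2094]]
top tip 175 [[0.5621 0.2099]] [[0.5609 0.209 ]]
top tip 175.5 [[0.5606 0.2096]] [[0.5594 0.2087]]
```

Request:
send_rows([
  [1, 0, 0, -0.01, 0, 0.015, 0],
  [1, 0, 0, -0.01, 0, 0.015, 0],
  [1, 0, 0, -0.01, 0, 0.015, 0],
  [1, 0, 0, -0.01, 0, 0.015, 0],
  [1, 0, 0, 0, 0, 0, 0],
])

```text
time_s: 5.88
eef_pos: [0.5077, -0.0151, 0.1091]
tool_rot: [-0.422, -0.559, -0.418, 0.579]
ft_force: [1.0, 2.9, -1.1]
grip_width: 0.0156
```

```bash
cat >> h.py <<'E'
def dotside(c,y0,x0=349):
    I=c['image'].astype(int)[y0-4:y0+5,x0-4:x0+5]
    W=np.clip(I[...,0]-I[...,1]-25,0,None).astype(float); W[:2]=0;W[-1:]=0; W[:,:1]=W[:,-1:]=0
    i,j=np.indices(W.shape); p=[(W*j).sum()/W.sum()+x0-4,(W*i).sum()/W.sum()+y0-4]
    P=onz(c,[p],.07)[0]; print('dot px',np.round(p,2),'board x,y',round(P@BX,4),round(P@BY,4)); print(I[...,0]-I[...,1])
def st():
    s=bot.read_state();p=np.array(s['eef_pos']);d=p-[.4902,-.0805,.1091]
    print(s['time_s'],'F',s['ft_force'].round(1),'w',round(s['grip_width'],4),'along',round(d@BY,4),'x',round(d@BX,4),'pos',p.round(4),'tilt',np.rad2deg((rot(s).inv()*goal(BX)).as_rotvec()).round(1),'q7',s['q'][6].round(2))
E
python3 - <<'E'
from h import *
st(); u=grab('side'); dotside(u,186)
E
```

```text
5.875 F [ 1.   2.9 -1.1] w 0.0156 along 0.0677 x -0.0 pos [ 0.5077 -0.0151  0.1091] tilt [-2.1  1.5  0.7] q7 -0.62
dot px [349.36 187.21] board x,y 0.5651 0.1973
[[ 62  63  56  27  14  44  63  64  61]
 [ 48  51  44  28  18  37  45  46  44]
 [ 26  26  24  16  10  14  14  17  15]
 [ 13  14  14  14   9   8   4   7   6]
 [ 10  12  15  34  47  37  18   7   8]
 [ 10  14  20  64 101  92  49  15  11]
 [  9  11  15  47  65  68  43  16   9]
 [  9  10  11  13  16  14  17  14  12]
 [ 11  11   9  11   8  11   9  12  10]]
```

Request:
send_rows([
  [1, 0, 0, -0.011, 0, 0.01, 0],
  [1, 0, 0, -0.011, 0, 0.01, 0],
  [1, 0, 0, -0.011, 0, 0.01, 0],
  [1, 0, 0, -0.01, 0, 0, 0],
  [1, 0, 0, 0, 0, 0, 0],
])

```text
time_s: 6.55
eef_pos: [0.5096, -0.0068, 0.1094]
tool_rot: [-0.419, -0.557, -0.417, 0.583]
ft_force: [0.1, 3.3, -0.8]
grip_width: 0.0154
```

```bash
python3 - <<'E'
from h import *
st(); u=grab('side'); dotside(u,185)
E
```

```text
6.55 F [ 0.1  3.3 -0.8] w 0.0154 along 0.0762 x -0.0003 pos [ 0.5096 -0.0068  0.1094] tilt [-2.4  1.8  1.1] q7 -0.65
dot px [348.4  185.56] board x,y 0.5628 0.2055
[[56 60 48 22 10 29 44 49 51]
 [36 39 34 16 12 21 29 32 31]
 [12 14 15  8  5 11 15 14 13]
 [10 12 17 18 16 10 12 12 10]
 [12 14 36 64 45 23 18 12  8]
 [11 11 24 61 56 33 17  7  5]
 [11 12 17 26 28 24 12  9 10]
 [11 11 11 13 13 13 14 13 12]
 [12 11 10 11 11 13  8 10  6]]
```

```bash
python3 - <<'E'
from h import *
u=grab('side')
cv2.imwrite('pics/n1.png',cv2.resize(u['image'][172:196,334:366],None,fx=16,fy=16,interpolation=cv2.INTER_CUBIC)[:,:,::-1])
D=.5635*BX+.2057*BY+np.array([0,0,.07]); print('dot pred px',proj(u,D),'tip if centred',proj(u,D+[0,0,.004]),'arm',proj(u,D+[0,0,.024]))
print(u['image'][178:190,344:355].sum(2))
E
```

```text
dot pred px [[348.61054647 185.51145193]] tip if centred [[348.64564891 184.52625412]] arm [[348.82295668 179.53678747]]
[[238 221 224 215 236 236 260 250 272 278 284]
 [214 204 227 229 205 232 222 218 237 246 246]
 [233 228 233 208 166 153 141 166 172 164 166]
 [269 231 253 216 148 141 183 238 241 242 239]
 [347 320 336 327 211 205 316 353 368 358 345]
 [457 445 451 431 312 285 414 462 468 461 435]
 [468 470 467 452 340 286 391 439 438 438 424]
 [466 471 463 404 256 155 191 239 266 267 256]
 [465 469 476 413 264 141 150 228 255 266 276]
 [471 469 466 454 370 277 319 409 437 446 441]
 [465 473 467 469 453 443 443 451 461 469 459]
 [428 444 443 448 445 435 439 401 401 401 392]]
```

View pics/n1.png

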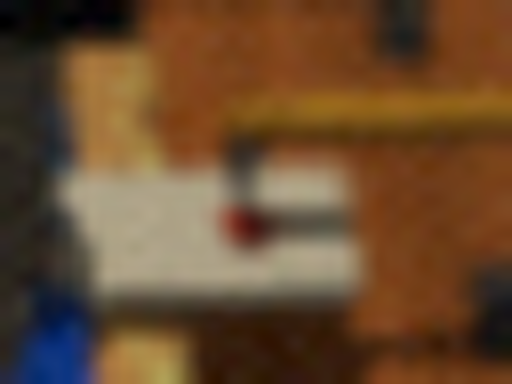

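The close-up shows the needle at about (348.8,184) reaching the dot at (348.5,185.5), with the arm's shadow across the dot. The arm line and the top view say about 1.5 mm more.

Request:
send_rows([
  [1, 0, 0, -0.0095, 0, 0, 0],
  [1, 0, 0, 0, 0, 0, 0],
  [1, 0, 0, 0, 0, 0, 0],
  [1, 0, 0, 0, 0, 0, 0],
  [1, 0, 0, 0, 0, 0, 0],
])

```text
time_s: 7.28
eef_pos: [0.5099, -0.0046, 0.1094]
tool_rot: [-0.42, -0.554, -0.416, 0.585]
ft_force: [-3.3, -3.0, 3.0]
grip_width: 0.0153
```

```bash
python3 - <<'E'
from h import *
st(); u=grab('side'); dotside(u,185)
E
```

```text
7.275 F [-3.3 -3.   3. ] w 0.0153 along 0.0784 x -0.0006 pos [ 0.5099 -0.0046  0.1094] tilt [-2.4  2.2  1.3] q7 -0.66
dot px [348.56 185.06] board x,y 0.5636 0.2079
[[53 49 43 16  9 29 38 42 37]
 [25 23 22 11  6 16 15 17 16]
 [12 12 12 10 10 12  9 13 12]
 [12 12 16 36 33 28 14  9  9]
 [ 7 14 26 71 55 36 17  8  8]
 [11 11 21 44 33 28 18  9  6]
 [10 13 13 17 10 16 12 11  9]
 [11 10 11 11 11  9 11 11 13]
 [11  9  7  8  9  8 10 10  9]]
```

Request:
send_rows([
  [0.3, 0, 0, 0, 0, 0, 0],
  [0, 0, 0, 0, 0, 0, 0],
  [-0.2, 0, 0, 0, 0, 0, 0],
  [-0.2, -0.05, 0, 0, 0, 0, 0],
  [-0.5, -0.08, 0, 0, 0, 0, 0],
])

```text
time_s: 7.95
eef_pos: [0.5103, -0.0, 0.185]
tool_rot: [-0.418, -0.553, -0.42, 0.586]
ft_force: [0.8, -0.7, 0.5]
grip_width: 0.0634
```

Request:
send_rows([
  [-1, -0.09, 0, 0, 0, 0, 0],
  [-1, -0.05, 0, 0.07, 0, 0, 0],
  [-1, 0, 0, 0.1, 0, 0, 0],
  [-1, 0, 0, 0.1, 0, 0, 0],
  [-1, 0, 0, 0, 0, 0, 0],
])

```text
time_s: 8.57
eef_pos: [0.4678, -0.1547, 0.2816]
tool_rot: [-0.422, -0.555, -0.418, 0.582]
ft_force: [-0.2, 1.1, 0.7]
grip_width: 0.0922
```

```bash
python3 - <<'E'
from h import *
np.set_printoptions(precision=4,suppress=True)
st(); u=grab('side');dotside(u,185); t=grab('top'); pickle.dump((t,u),open('v2.pkl','wb'))
a=cv2.resize(t['image'][140:240,240:360],None,fx=4,fy=4,interpolation=cv2.INTER_CUBIC)
b=cv2.resize(u['image'][150:250,300:380],None,fx=4,fy=4,interpolation=cv2.INTER_CUBIC)
cv2.imwrite('pics/v2.png',np.hstack([a,b])[:,:,::-1])
E
```

```text
8.575 F [-0.2  1.1  0.7] w 0.0922 along -0.0775 x -0.0024 pos [ 0.4678 -0.1547  0.2816] tilt [-2.1  1.9  1.1] q7 -0.17
dot px [348.69 184.98] board x,y 0.564 0.2083
[[50 51 46 18  0 -3  3  6  5]
 [25 27 19 11  1  4  3  2  5]
 [11 10 11 10  9  9  6  4  6]
 [13 10 17 31 34 32 10  8  8]
 [10 12 23 67 58 39 20  8  6]
 [10  9 16 38 31 19 12 10  7]
 [12  9 10 15 14  9 10 10 10]
 [11 11 11 11 12 13 10 11  9]
 [11 10  9  6  8  6  9  8  8]]
```

View pics/v2.png

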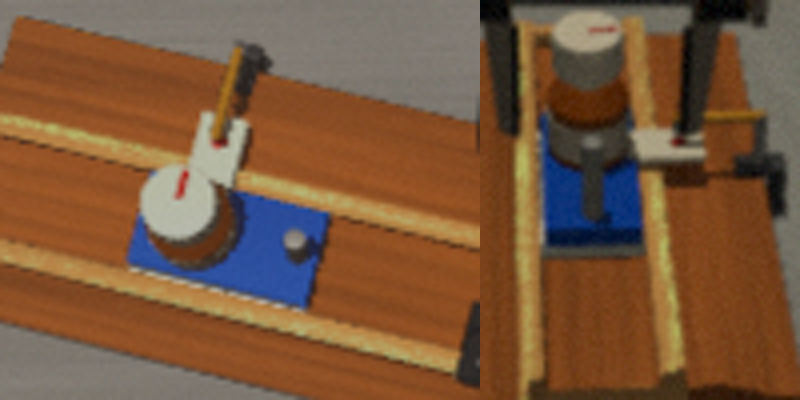

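The top half shows the arm's end right at the dot (294.6,175.5), the cap at (284.6,190.5) and the post at (313.6,200). The side half shows the needle on the dot.

```bash
python3 - <<'E'
from h import *
np.set_printoptions(precision=4,suppress=True)
t0=pickle.load(open('top0.pkl','rb'));t,u=pickle.load(open('v2.pkl','rb'));s0=pickle.load(open('side0.pkl','rb'))
b=lambda P:np.c_[P@BX,P@BY]
def capc(c,box):
    x0,x1,y0,y1=box; I=c['image'][y0:y1,x0:x1].astype(int); h=cv2.cvtColor(c['image'][y0:y1,x0:x1],cv2.COLOR_RGB2HSV)
    yy,xx=np.indices(I.shape[:2]); P=depth(c,np.c_[(xx+x0).ravel(),(yy+y0).ravel()]).reshape(*xx.shape,3)
    m=(abs(P[...,2]-.18)<.008)
    (r,_,_)=cv2.minAreaRect(np.argwhere(m)[:,::-1].astype(np.float32)); 
    p=np.argwhere(m)[:,::-1].mean(0)+[x0,y0]; q=np.array(r)+[x0,y0]; print(m.sum(),p,q,P[m].mean(0)); return p
for n,c,bx in(('top0',t0,(295,335,175,220)),('top2',t,(270,305,175,215)),('side0',s0,(310,345,160,200)),('side2',u,(310,345,145,180))):
    p=capc(c,bx); P=onz(c,[p],.18); print(n,P,b(P))
pp=lambda x,y:((x-1.5)/4+240,(y-1.5)/4+140)
P=onz(t,[pp(295,240)],.14); print('post',P,b(P), 'post0',b(onz(t0,[((502-1.5)/4+215,(288-1.5)/4+135)],.14)))
print(t['image'][170:181,288:301,0].astype(int)-t['image'][170:181,288:301,1])
d=.0784*BY; P0=onz(t0,[(319.07,181.05)],.07)[0]+d; print('dot px pred',proj(t,P0),'tip px if centred',proj(t,P0+[0,0,.004]),'arm ctr',proj(t,P0+[0,0,.024]))
E
```

```text
301 [311.5714 197.5615] [311.75 197.75] [ 0.5081 -0.0004  0.1805]
top0 [[ 0.5082 -0.0004  0.18  ]] [[0.491  0.1312]]
296 [283.8311 190.4122] [284.0345 190.5862] [0.5296 0.0746 0.1804]
top2 [[0.5297 0.0746 0.18  ]] [[0.4923 0.2092]]
203 [327.0887 174.8966] [327. 175.] [ 0.5084 -0.0076  0.1792]
side0 [[ 0.508  -0.0087  0.18  ]] [[0.493  0.1231]]
177 [326.4068 158.5367] [326.5 158.5] [0.5303 0.0675 0.1791]
side2 [[0.5299 0.0663 0.18  ]] [[0.4947 0.2012]]
post [[ 0.5091 -0.0037  0.14  ]] [[0.4927 0.1282]] post0 [[0.4911 0.0506]]
[[ 67  53  12  -4  -1  28  53  44  20  10   1  -4   4]
 [ 69  41   7  -4   4  34  50  36  14   9  -1  -4  -4]
 [ 66  24   2  -4  12  45  49  32  10   7   0  -1  -3]
 [ 60  14  -3  -3  16  47  49  37  17   0  -2  -4  -2]
 [ 47   8  -2  -1  18  41  43  45  29   2  -5  -4   0]
 [ 30   4   0  -4  34  64  70  59  63  13  -1  -4   4]
 [ 27   3  -3  -3  16  68 101  55  26   4  -4  -1   2]
 [ 13  -3  -2  -2  -2  16  27   8  -2  -4  -4  -2   8]
 [ 11  -3  -3  -3  -1  -2  -3  -1  -3  -4  -3   0  16]
 [  3  -2  -2  -3  -2  -2  -4  -3  -3  -3  -4   4  19]
 [ -2  -4  -4  -3  -4  -2  -2  -3  -3  -2  -3   9  30]]
dot px pred [[294.0683 175.1404]] tip px if centred [[293.9487 174.8355]] arm ctr [[293.3378 173.2775]]
```

Alignment is good: in the top view the arm's line matches the centred prediction to a fraction of a pixel. Next, over the cap.

```bash
python3 - <<'E'
from h import *
plan(np.array([.5305,.0732,.25]),goal(BX))
E
```

```text
n 4 dpos [ 0.0614  0.2232 -0.0315] deg [-1.68  1.79  1.15]
[np.float64(0.0101), np.float64(-0.002), np.float64(-0.0968), np.float64(-0.009), np.float64(0.01), np.float64(0.006)]
[np.float64(0.0109), np.float64(-0.0013), np.float64(-0.0967), np.float64(-0.009), np.float64(0.01), np.float64(0.006)]
[np.float64(0.0116), np.float64(-0.0007), np.float64(-0.0966), np.float64(-0.009), np.float64(0.01), np.float64(0.006)]
[np.float64(0.0124), np.float64(-0.0), np.float64(-0.0965), np.float64(-0.009), np.float64(0.01), np.float64(0.006)]
```

Request:
send_rows([
  [-1, 0.01, -0.002, -0.08, -0.009, 0.01, 0.006],
  [-1, 0.01, 0, -0.09, -0.009, 0.01, 0.006],
  [-1, 0.01, 0, -0.1, -0.009, 0.01, 0.006],
  [-1, 0.01, 0, -0.09, -0.009, 0.01, 0.006],
  [-1, 0, 0, -0.02, 0, 0, 0],
])

```text
time_s: 9.3
eef_pos: [0.5313, 0.0847, 0.2526]
tool_rot: [0.432, 0.56, 0.435, -0.557]
ft_force: [-0.4, -0.1, -0.3]
grip_width: 0.0917
```

```bash
python3 - <<'E'
from h import *
st();plan(np.array([.5305,.0732,.21]),goal(BX))
E
```

```text
9.3 F [-0.4 -0.1 -0.3] w 0.0917 along 0.1702 x -0.0031 pos [0.5313 0.0847 0.2526] tilt [ 0.6 -0.4  0.1] q7 -0.64
n 1 dpos [-0.0008 -0.0115 -0.0426] deg [ 0.6  -0.35  0.07]
[np.float64(0.0709), np.float64(0.0036), np.float64(0.0194), np.float64(0.013), np.float64(-0.008), np.float64(0.002)]
```

Request:
send_rows([
  [-1, 0.02, 0.003, 0.019, 0.013, -0.008, 0.002],
  [-1, 0.03, 0, 0, 0, 0, 0],
  [-1, 0.03, 0, 0, 0, 0, 0],
  [-1, 0, 0, 0, 0, 0, 0],
  [-1, 0, 0, 0, 0, 0, 0],
])

```text
time_s: 9.93
eef_pos: [0.5284, 0.0688, 0.1996]
tool_rot: [-0.429, -0.56, -0.429, 0.563]
ft_force: [0.3, -0.4, 0.2]
grip_width: 0.0917
```

```bash
python3 - <<'E'
from h import *
st();plan(np.array([.5305,.0732,.153]),goal(BX),step=.03)
E
```

```text
9.925 F [ 0.3 -0.4  0.2] w 0.0917 along 0.1541 x -0.0018 pos [0.5284 0.0688 0.1996] tilt [-0.2  0.2  0.2] q7 -0.67
n 2 dpos [ 0.0021  0.0044 -0.0466] deg [-0.22  0.22  0.15]
[np.float64(0.0388), np.float64(0.0009), np.float64(-0.0041), np.float64(-0.002), np.float64(0.002), np.float64(0.002)]
[np.float64(0.0389), np.float64(0.0008), np.float64(-0.0041), np.float64(-0.002), np.float64(0.002), np.float64(0.002)]
```

Request:
send_rows([
  [-1, 0.025, 0.002, -0.008, 0, 0, 0],
  [-1, 0.03, 0, 0, 0, 0, 0],
  [-1, 0.02, 0, 0, 0, 0, 0],
  [-1, 0, 0, 0, 0, 0, 0],
  [-1, 0, 0, 0, 0, 0, 0],
])

```text
time_s: 10.55
eef_pos: [0.5311, 0.0728, 0.1517]
tool_rot: [-0.429, -0.56, -0.429, 0.564]
ft_force: [0.5, -0.8, 1.3]
grip_width: 0.092
```

```bash
python3 - <<'E'
from h import *
st();plan(np.array([.5305,.0732,.153]),goal(BX),step=.03)
E
```

```text
10.55 F [ 0.5 -0.8  1.3] w 0.092 along 0.1586 x -0.0002 pos [0.5311 0.0728 0.1517] tilt [-0.3  0.2  0.1] q7 -0.72
n 1 dpos [-0.0006  0.0004  0.0013] deg [-0.27  0.22  0.12]
[np.float64(-0.0022), np.float64(-0.0011), np.float64(-0.0005), np.float64(-0.006), np.float64(0.005), np.float64(0.003)]
```

Request:
send_rows([
  [0.2, 0, 0, 0, 0, 0, 0],
  [1, 0, 0, 0, 0, 0, 0],
  [1, 0, 0, 0, 0, 0, 0],
  [1, 0, 0, 0, 0, 0, 0],
  [1, 0, 0, 0, 0, 0, 0],
], grip_force=50)

```text
time_s: 11.18
eef_pos: [0.5314, 0.073, 0.1529]
tool_rot: [-0.43, -0.561, -0.429, 0.563]
ft_force: [-1.9, -0.5, -0.1]
grip_width: 0.0505
```

Request:
send_rows([
  [1, 0.008, 0, 0, 0, 0, 0],
  [1, 0.01, 0, 0, 0, 0, 0],
  [1, 0.01, 0, 0, 0, 0, 0],
  [1, 0.01, 0, 0, 0, 0, 0],
  [1, 0.01, 0, 0, 0, 0, 0],
])

```text
time_s: 11.8
eef_pos: [0.5323, 0.073, 0.1434]
tool_rot: [-0.434, -0.559, -0.424, 0.565]
ft_force: [-20.5, -6.0, 49.8]
grip_width: 0.0502
```

```bash
python3 - <<'E'
from h import *
st();u=grab('side'); dotside(u,185)
E
```

```text
11.8 F [-20.5  -6.   49.8] w 0.0502 along 0.1591 x 0.0009 pos [0.5323 0.073  0.1434] tilt [-0.3  0.9 -0.4] q7 -0.75
dot px [349.02 185.26] board x,y 0.5649 0.2068
[[54 54 40 17 11 23 33 40 39]
 [24 25 24  9  6  9 14 15 14]
 [11 10 10  6  5  6  3  8  6]
 [ 2  4  6 17 15 15 11  6  6]
 [ 6  9 15 35 41 38 21  7  4]
 [ 3  4 10 27 37 24 15  5  8]
 [ 5  5  5  8 13  8  9  6 10]
 [ 7  5  5  4  1  2  3  5  6]
 [ 6  7  7  7  1  8  3  2  6]]
```

Bottomed at 9.5 mm, pressing harder than necessary. I ease the push and twist counterclockwise.

Request:
send_rows([
  [1, 0.003, 0, 0, -0.1, 0, 0],
  [1, 0.003, 0, 0, -0.2, 0, 0],
  [1, 0.003, 0, 0, -0.2, 0, 0],
  [1, 0.003, 0, 0, -0.2, 0, 0],
  [1, 0.003, 0, 0, -0.2, 0, 0],
])

```text
time_s: 12.48
eef_pos: [0.5336, 0.0772, 0.1437]
tool_rot: [0.608, 0.368, 0.595, -0.375]
ft_force: [-8.8, -0.7, 19.2]
grip_width: 0.05
```

```bash
python3 - <<'E'
from h import *
st();u=grab('side'); dotside(u,185)
E
```

```text
12.475 F [-8.8 -0.7 19.2] w 0.05 along 0.1636 x 0.0011 pos [0.5336 0.0772 0.1437] tilt [41.6  1.1 -0.5] q7 -0.11
dot px [349.07 185.13] board x,y 0.5651 0.2075
[[35 28 19  8  9 13 15 25 39]
 [12 14 11  3  1  8 10 12 17]
 [ 7  4  5  2  3  4  5  5  6]
 [ 5  5  9 17 14 22 11  8 11]
 [ 5  6 15 35 43 37 18  9  3]
 [ 5  2 14 24 30 26 18  6  7]
 [ 2  4  4  6  9  7  4  6  8]
 [11  5  9  6  2  3  3  3  6]
 [ 3  2  4  3  9  7  6  9  8]]
```

Request:
send_rows([
  [1, 0.003, 0, 0, -0.2, 0, 0],
  [1, 0.003, 0, 0, -0.2, 0, 0],
  [1, 0.003, 0, 0, -0.2, 0, 0],
  [1, 0.003, 0, 0, -0.2, 0, 0],
  [1, 0.003, 0, 0, -0.2, 0, 0],
])

```text
time_s: 13.15
eef_pos: [0.5335, 0.0769, 0.1438]
tool_rot: [0.705, 0.094, 0.694, -0.112]
ft_force: [-4.6, -0.9, 14.7]
grip_width: 0.0509
```

```bash
python3 - <<'E'
from h import *
st();u=grab('side'); dotside(u,185); t=grab('top')
a=cv2.resize(t['image'][140:240,240:360],None,fx=4,fy=4,interpolation=cv2.INTER_CUBIC)
b=cv2.resize(u['image'][150:200,330:370],None,fx=8,fy=8,interpolation=cv2.INTER_CUBIC)
cv2.imwrite('pics/v3.png',np.hstack([a,b])[:,:,::-1])
E
```

```text
13.15 F [-4.6 -0.9 14.7] w 0.0509 along 0.1633 x 0.0011 pos [0.5335 0.0769 0.1438] tilt [88.2  1.8  0.2] q7 0.59
dot px [348.97 185.08] board x,y 0.5648 0.2077
[[48 50 44 17  7 19 39 40 37]
 [23 26 19  9  0 12 15 15 15]
 [11 14 11 12  8 15 13  9  8]
 [10  6 15 26 31 28 14  9 10]
 [-3  8 19 36 42 33 18  9  8]
 [ 7  3 14 28 35 27 15  7  6]
 [ 3  3  8  6 12  6  4  3  4]
 [ 3  5  5  5  4  1  5  3  2]
 [ 6  4  5  6 13  4  6  5  7]]
```

View pics/v3.png

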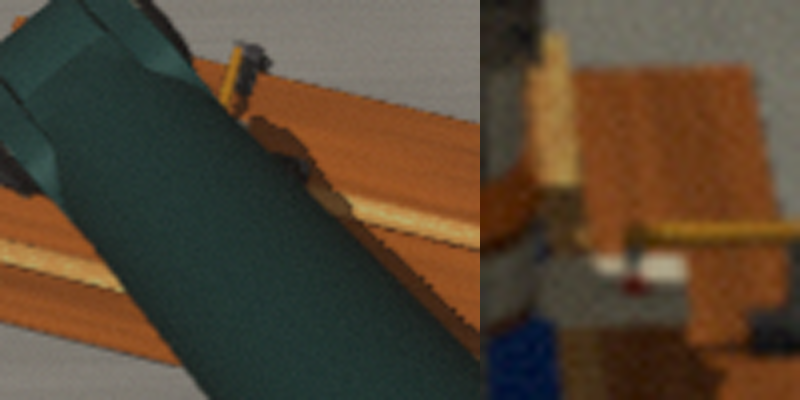

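The tool has turned 88° and the side crop shows the dot still right under the needle. Lifting.

Request:
send_rows([
  [1, -0.004, 0, 0, 0, 0, 0],
  [1, -0.008, 0, 0, 0, 0, 0],
  [1, -0.01, 0, 0, 0, 0, 0],
  [1, -0.01, 0, 0, 0, 0, 0],
  [1, -0.01, 0, 0, 0, 0, 0],
])

```text
time_s: 13.88
eef_pos: [0.5335, 0.0769, 0.1705]
tool_rot: [0.705, 0.095, 0.694, -0.113]
ft_force: [-0.4, -0.6, -0.4]
grip_width: 0.0504
```

```bash
python3 - <<'E'
from h import *
st();u=grab('side'); dotside(u,185); s=bot.read_state(); print(rot(s).as_matrix().round(3))
cv2.imwrite('pics/v4.png',cv2.resize(u['image'][110:220,290:390],None,fx=5,fy=5,interpolation=cv2.INTER_CUBIC)[:,:,::-1])
E
```

```text
13.875 F [-0.4 -0.6 -0.4] w 0.0504 along 0.1632 x 0.0011 pos [0.5335 0.0769 0.1705] tilt [88.   1.9  0.2] q7 0.62
dot px [348.95 185.08] board x,y 0.5648 0.2078
[[43 49 44 17  7 20 39 38 36]
 [23 23 20 10  4 11 13 13 16]
 [13 13 13 11  8 14 11 10  9]
 [ 5 10  8 28 28 29 12 10  9]
 [ 6  7 13 38 45 33 21 10  7]
 [ 2  4  9 26 37 27 17  8  0]
 [ 5  5  4  8  9  7  6  1  5]
 [ 2  6  5  2  6  8  7  3  6]
 [ 5  3  6  9  6  5  6 12  7]]
[[ 0.012  0.292  0.956]
 [-0.028  0.956 -0.291]
 [-1.    -0.023  0.02 ]]
```

View pics/v4.png

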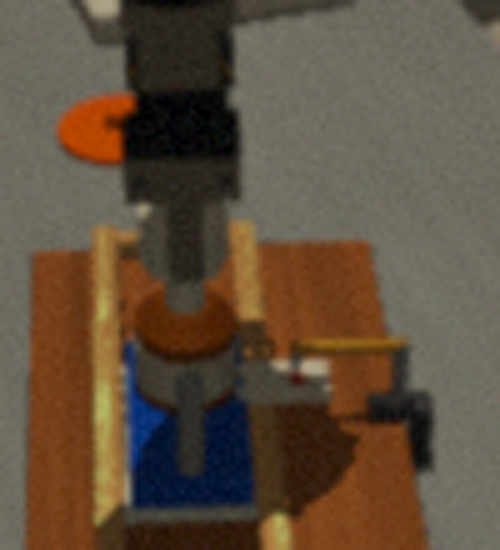

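Request:
send_rows([
  [1, -0.02, 0, 0, 0, 0, 0],
  [1, -0.03, 0, 0, 0, 0, 0],
  [1, -0.03, 0, 0, 0, 0, 0],
  [1, -0.03, 0, 0, 0, 0, 0],
  [1, -0.01, 0, 0, 0, 0, 0],
])

```text
time_s: 14.55
eef_pos: [0.5335, 0.0798, 0.2492]
tool_rot: [0.706, 0.095, 0.693, -0.113]
ft_force: [0.2, -0.2, -0.7]
grip_width: 0.0498
```

```bash
python3 - <<'E'
from h import *
st(); y=rot(bot.read_state()).as_matrix()[:,1]; y[2]=0; plan(np.array([.5315,.0740,.2475]),goal(y/np.linalg.norm(y)),step=.02)
E
```

```text
14.55 F [ 0.2 -0.2 -0.7] w 0.0498 along 0.1661 x 0.0004 pos [0.5335 0.0798 0.2492] tilt [88.1  2.   0. ] q7 0.69
n 1 dpos [-0.002  -0.0058 -0.0017] deg [0.01 1.24 1.25]
[np.float64(0.003), np.float64(-0.0102), np.float64(-0.0005), np.float64(0.0), np.float64(0.028), np.float64(0.028)]
```

Request:
send_rows([
  [1, 0.003, -0.005, 0, 0, 0.028, 0.028],
  [1, 0, -0.005, 0, 0, 0, 0],
  [1, 0, 0, 0, 0, 0, 0],
  [1, 0, 0, 0, 0, 0, 0],
  [1, 0, 0, 0, 0, 0, 0],
])

```text
time_s: 15.18
eef_pos: [0.531, 0.0727, 0.2461]
tool_rot: [0.698, 0.105, 0.701, -0.104]
ft_force: [0.2, 0.2, 0.5]
grip_width: 0.0505
```

```bash
python3 - <<'E'
from h import *
st();u=grab('side'); t=grab('top'); dotside(u,185); pickle.dump((t,u),open('v5.pkl','wb')); s=bot.read_state(); print(rot(s).as_matrix().round(3))
cv2.imwrite('pics/v5.png',cv2.resize(u['image'][90:220,280:390],None,fx=4.5,fy=4.5,interpolation=cv2.INTER_CUBIC)[:,:,::-1])
E
```

```text
15.175 F [0.2 0.2 0.5] w 0.0505 along 0.1586 x -0.0003 pos [0.531  0.0727 0.2461] tilt [88.  -0.2  0.2] q7 0.73
dot px [348.91 185.05] board x,y 0.5646 0.2079
[[30 31 23 10 11 22 37 37 37]
 [10 14  8  1  4 11 13 14 14]
 [ 7  8  7 11  9 12 10  9 10]
 [ 2  2 16 26 26 27 16  8 12]
 [ 5  3 12 41 44 35 16  8  6]
 [ 5  3 11 25 32 24 12  4  5]
 [ 5  8  4  9  9  6  6  9  7]
 [ 2  8  2  2  9  7  6  3  8]
 [ 2  8  5  5  7  6  8  7  8]]
[[-0.004  0.292  0.956]
 [ 0.002  0.956 -0.292]
 [-1.     0.001 -0.004]]
```

View pics/v5.png

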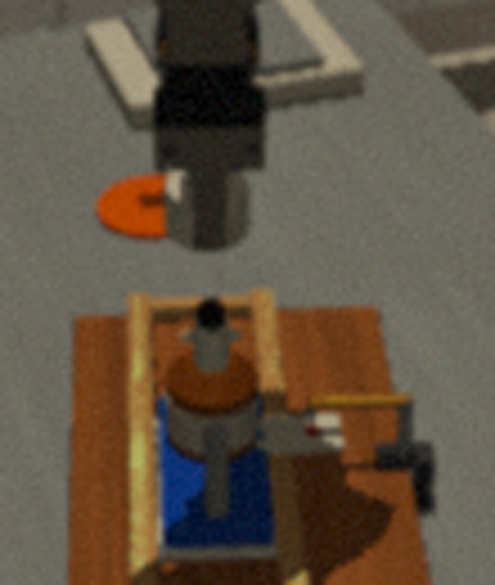

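The picture shows the open neck at (326,160), the cap level in the fingers at (326,137), and the needle still on the dot at (349,185). Handing in.

```bash
python3 -c "
from h import *
print(hand_in()); st()"
```

```text
the job is handed in; nothing more can be done
None
the job is handed in; nothing more can be done
```

I slid the smaller blue cradle about 78 mm by its post until the red dot was under the needle. I then gripped the white cap, pressed it to its stop, turned it 88° counterclockwise while pressed, and lifted it off. I handed in at about 15.2 s of the 51 s allowed, with the cap held above the open bottle.

**Last checks:**
- **Dot under needle:** the dot's channel position read 0.2079 in the side view, against 0.2078 for the needle arm's centre line. The needle's own tip read between 0.206 and 0.208, and the top view agreed to about 1 mm. The last side picture shows the needle on the dot.
- **Cap held level:** the tool was level within about 0.3° and the grip opening was 50.5 mm. The cap's underside is about 74 mm above the mouth, worked out from the tool pose rather than measured on the cap.
- **Bottle and bystanders:** the bottle neck is open. The arm kept clear of the caddy, bowl and silicone lid, and I saw no contact.

**What did not go cleanly:**
- **Press too hard:** the press briefly reached 50 N upward at the wrist, more than needed. This was the fingers pressing the cap against its stop, under the 120 N wrist limit. The 40 N limit is for the arm or the gripper's body, and neither was touching anything as far as I could tell. I eased it to 15–20 N for the twist.
- **Drift in the twist:** the tool drifted about 4 mm sideways during the twist. The dot readings moved by no more than about 1.5 mm, partly because the arm's shadow fell on the dot.

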